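# Slide the locked dish stage to its stop

### The job

Bring the seed dish on the dish stage to its viewing position: with a fingertip press down the round lock button on the carriage and, keeping it held down all the way, push the carriage along its rods until it is fully against the end stop, then let the button spring back up so that the carriage is locked there, and move clear. Do it by pressing and pushing only: pick nothing up, do not touch the dish or shift it out of its seat between the four pins, and leave the things lying round the stage where they are.

Things in the scene. Friction and masses are not known exactly. Their poses are not given: they have to be found in the camera images.
- stage_base: Base of the dish stage, fixed to the desk: aluminium plate 110 x 320 x 10 mm with two steel rods (top 29 mm above the desk) along it and 31 mm high end blocks. Origin: centre of its underside, on the desk; y axis: along the rods, from the carriage towards the end stop; x axis: across; z up. Position and yaw vary.
- button_top (a point): Centre of the top face of the lock button in the carriage's trailing half: black, round, 32 mm diameter, 55 mm above the desk when up (carriage top 42 mm, bezel 44 mm). Its spring starts at 5 N; fully down, 7 mm lower, takes about 7 N; the lock lets go 3 mm down. The point moves with button and carriage. A fingertip on the button can drag the carriage by friction or push the fence.
- push_fence (a point): Middle of the top edge of the face, towards the button, of the push fence: an upright plate across the carriage, 100 mm wide, 6 mm thick, top 68 mm above the desk. This face is 24 mm ahead of the button's centre along +y of the stage base; the fingertip may push it while holding the button.
- lock_button (a joint): Travel of the lock button in m: 0 up (a tooth under it stands in a gap of the toothed strip below and locks the carriage, with 1.5 mm of play), above 0.003 the carriage is free, 0.007 is fully down (aim for 5 to 6 mm or the bottom; sliding it takes 1 to 2 N). Let up at the stop it locks there; let up on the way it may catch in another gap.
- carriage_nose (a point): Middle of the front face of the carriage, 38 mm above the desk; this face meets the end stop. It lies 119 mm ahead of the button's centre along +y of the stage base. The grey carriage is 100 mm wide and 141 mm long and slides only along +-y of the stage base.
- end_stop: Dark steel end stop clamped across the rods, 104 x 16 mm, top 46 mm above the desk. Fixed in a run; its place along the rods varies. Origin: at desk height, below the middle of the face that meets the carriage nose; axes as the stage base: at the stop, nose and origin have the same y in those axes. The way to go is 60 to 95 mm.
- dish: Covered glass seed dish, 61 mm diameter, 14 mm high, about 50 g, loose in its seat on the leading half of the carriage, between four upright steel pins with about 1 mm play. Origin: centre of its underside, 42 mm above the desk.
- dish_seat (a point): Centre of the dish's seat on the carriage top, 76.5 mm ahead of the button's centre along +y of the stage base.
- stain_bottle: Amber dropper bottle, 33 mm diameter, 88 mm high, standing on the desk on the robot's side of the stage. Origin: centre of its underside. Leave alone.
- spare_dish: A second covered glass dish, 61 x 14 mm, on the desk on the robot's side of the stage. Origin: centre of its underside. Leave alone.
- loupe: Folded loupe, 26 x 34 x 16 mm, on the desk on the robot's side of the stage. Origin: centre of its underside. Leave alone.
- forceps: Steel forceps, 122 mm long, lying on the desk on the far side of the stage. Origin: centre of its underside. Leave alone.

How it is judged:
By the outcome, as a careful person would: the job done as asked, in the order asked, and still so for the second after the job is handed in, with the robot touching nothing.
It also fails if it takes over 32 s, if anything falls off the work surface, if the arm or the gripper's body presses on something with over 40 N, if the wrist force passes 120 N, or if a joint passes its speed limit or range.

### The arm

A 6-joint arm with a two-finger parallel gripper is mounted at the origin on the work surface; the furniture and walls round the work are solid. World frame = base frame: x ahead of the robot, y to its left, z up, the work surface at z = 0. Lengths are in mm, angles in rad, forces in N, time in s.
With the tool pointing down it reaches from about 350 to 850 mm from the base axis. Payload 8.1 kg.
Tool frame: the origin (TCP) lies on the mounting face of the last link; the fingertips stand 173 mm ahead of it and the grasp point (between the pads) lies 155 mm ahead of it (env.hold_point_z is the distance from the TCP to the grasp point, in mm); z points along the fingers, y is the line along which they close (so a half turn about z gives the same grasp; the last joint's range is limited). The gripper opens to 85 mm and grips with 20 to 120 N. Pads are 22 mm wide; open, the fingers measure 114 mm over their backs; the gripper's body (76 mm by 85 mm) begins 54 mm behind the grasp point. The pads swing forward as they close: fully open they stand 13 mm farther back than shut.
Start: joints at [1.106, 0.13, 1.488, -0, 1.523, -0.085], TCP at [222.421, 557.257, 404.692] pointing down, gripper open.
Joint ranges: [-2.96, 2.96], [-0.89, 2.26], [0.02, 2.5], [-1.34, 4.48], [0, 2.73], [-2.66, 2.66]. Speed limits (rad/s): [2.39, 2.39, 2.79, 3.14, 3.14, 3.14].

### API

Orientations are given as a unit quaternion [x, y, z, w].
In Python, from workcell import env, viewer gives the robot as it stands (env), with the cameras (viewer).
- The arm moves only by the tool run_rows, called after "Call:" as name(argument=value, ...), one argument or row to a line, values as JSON. Schema: {"type":"object","properties":{"motion":{"type":"array","items":{"type":"number"},"minItems":7,"maxItems":35},"only":{"type":"string"},"quiet":{"type":"boolean"},"lines":{"type":"string"}},"required":["motion"],"additionalProperties":false}. motion is one flat list of numbers that holds 1 to 5 rows one after another, with no inner brackets; each row has 7 numbers: the opening from 0.0 (shut) to 1.0 (fully open), then dx, dy, dz in mm, then a rotation vector rx, ry, rz in rad; each row is the pose to reach, as a shift and turn from the pose commanded when the call began, along the tool's axes at that moment; what a row does not reach only later rows make up. A row lasts 1/8 s, in which the tool goes at most 62.5 mm and 0.188 rad, less where a joint would pass 70% of its speed; a pose out of reach is approached as far as the arm can. The fingers move at their own pace and stop on an object; the grip force is fixed at half the most. Time passes only in rows, so rows that do not move let the fingers close. The tool returns the time, the measured TCP pose, the force, the opening and the grip force at its end. only (a regular expression) keeps the lines of the reply that match it, lines (a string "A,B") keeps lines A to B, and quiet returns only ok. Input that does not fit is refused with a message, and nothing moves.
- env.read_state(): the state, without advancing time (a new reading comes with each control period).
- viewer.camera(name): name is "side" or "top" or "wrist"; returns the picture (420x560x3 uint8, red, green, blue); there is no depth.
- viewer.camera_model(name): a dict with "camera_matrix" (3x3 intrinsics, pixels), "R" (3x3) and "t" (3): a world point X has camera coordinates R X + t. Camera axes: x right, y down, z forward; pixel columns grow to the right and rows downward; lengths in mm; the calibration is good to about 2 mm. A picture is of the moment at which its call begins: read the wrist's pose just before it. camera_model takes no time and is no camera call; for the wrist camera it gives the pose at the moment of the call.
- env.hand_in(): hands the job in; it is judged then, once.
The state is a dict: "time_s": time; "joints": joint angles; "dq": joint speeds; "joint_efforts": joint torques, N m; "tool_pos": TCP position; "eef_rot": TCP orientation; "ft_force": force on the tool from outside, world axes, zero at the start; "torque": the same for the moment, N m; "gripper_width": opening from 0.0 (shut) to 1.0 (fully open); "grasp_force": force on a finger pad.
Only numpy, scipy, OpenCV 4.12 (cv2) and the standard library are available. Lean on these libraries where they do the work, as an engineer would, in place of code of your own. Each camera call takes 0.05 s, during which the arm holds its last target. There are 200 camera calls.

## Working session

There is one attempt and no reset: what is moved stays moved. The work goes in short steps, Python scripts to look and compute and a tool call to move; the robot and the scene stay as the last step left them, time stands still between calls to the robot, and variables do not carry over. Pictures are saved under pics/ and viewed, at most 10 in all, crops included, and the job is handed in when it is done.

```bash
ls; mkdir -p pics; python3 - <<'E'
from workcell import env, viewer
import cv2
s=env.read_state();print(s)
for n in("top","side"):
    cv2.imwrite(f"pics/{n}0.png",cv2.resize(viewer.camera(n)[:,:,::-1],(800,600),interpolation=cv2.INTER_CUBIC))
    m=viewer.camera_model(n);print(n,m)
E
```

```text
pics
workcell.py
{'time_s': 0.0, 'joints': array([ 1.10556801e+00,  1.31165636e-01,  1.48929303e+00, -1.03021152e-05,
        1.52300261e+00, -8.54275919e-02]), 'dq': array([-0.00044675,  0.00070768, -0.00047738, -0.00148452,  0.0001908 ,
       -0.00130378]), 'joint_efforts': array([ 1.14999068e-03, -5.69429862e+01, -5.00525057e+01, -3.20188728e-04,
        1.54939236e-02,  1.28139436e-04]), 'tool_pos': array([222.33227151, 557.03450463, 403.63391133]), 'eef_rot': array([ 1.88760719e-01,  9.82022667e-01, -9.00521264e-04, -2.49053390e-04]), 'ft_force': array([-0.0766024 , -0.55496328, -0.03598471]), 'torque': array([-0.01207545, -0.01411029,  0.00297236]), 'grasp_force': 0.0, 'gripper_width': 1.0027634536031533}
top {'camera_matrix': array([[421.7698099 ,   0.        , 283.1949804 ],
       [  0.        , 421.7698099 , 205.47368164],
       [  0.        ,   0.        ,   1.        ]]), 'R': array([[-0.02389344, -0.99955333, -0.01795112],
       [-0.98464708,  0.0266353 , -0.17251285],
       [ 0.17291393,  0.01355359, -0.98484368]]), 't': array([ 39.44018539, 493.12367194, 847.96730875])}
side {'camera_matrix': array([[544.8680296 ,   0.        , 287.05649306],
       [  0.        , 544.8680296 , 217.79553789],
       [  0.        ,   0.        ,   1.        ]]), 'R': array([[-0.99907532, -0.04208497, -0.00879524],
       [-0.02864177,  0.804052  , -0.59386869],
       [ 0.03206477, -0.59306764, -0.8045139 ]]), 't': array([494.41945048,  44.49022964, 948.20599808])}
```

View pics/top0.png

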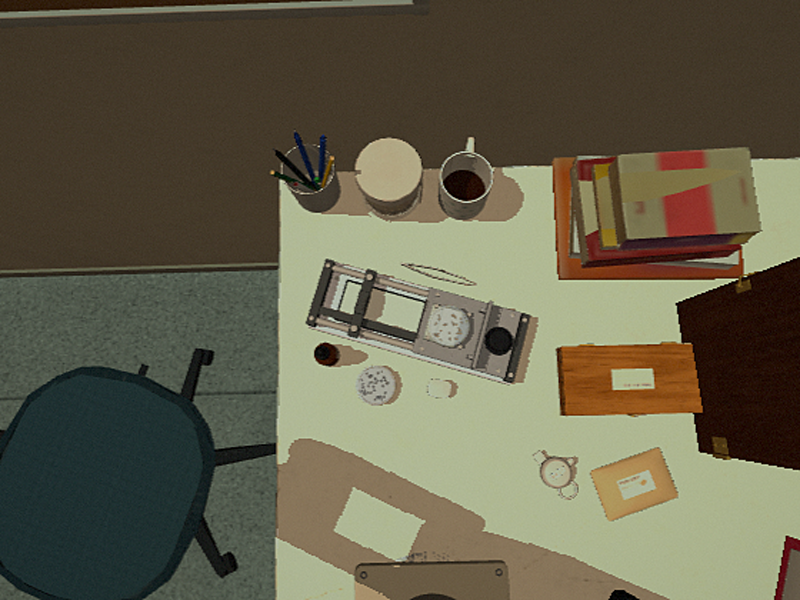

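View pics/side0.png

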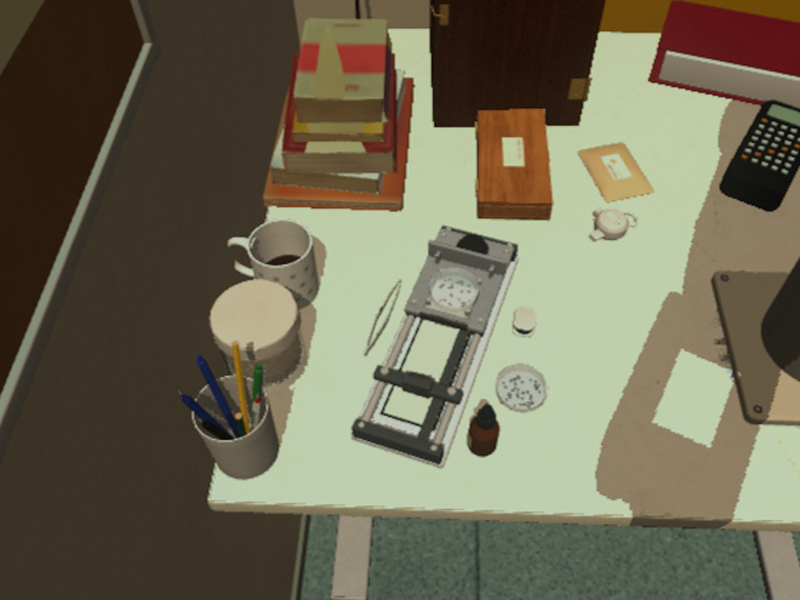

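The top view shows the stage running from the button (≈500,341) to the stop (≈365,303), with the fence just left of the button. The bottle, spare dish and loupe are on the near side. I'll enlarge it for measuring.

```bash
python3 - <<'E'
from workcell import env, viewer
import cv2
im=viewer.camera("top")[:,:,::-1]
cv2.imwrite("pics/top1.png",cv2.resize(im[176:276,210:380],(0,0),fx=4.7,fy=4.7,interpolation=cv2.INTER_CUBIC))
E
```

```text
(no output)
```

View pics/top1.png

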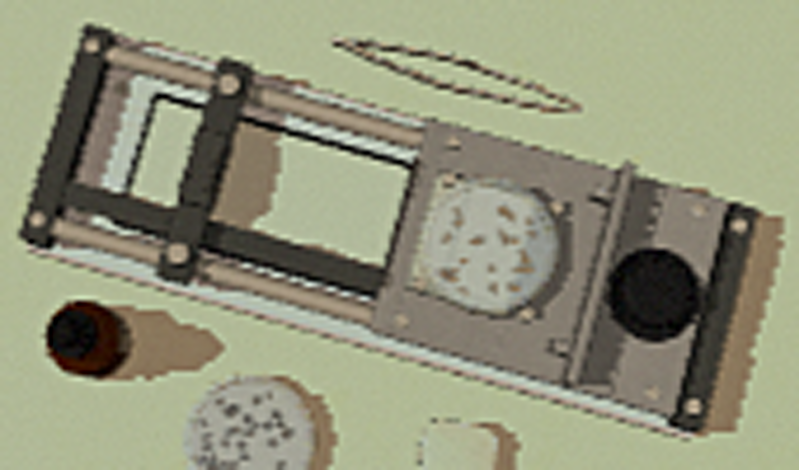

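The crop shows the button centre at (655,294), the nose edge from (430,122) to (375,330), and the stop's right face from (250,68) to (197,280). The end-block screws are at (93,45), (38,219), (740,224) and (694,407).

```bash
cat > h.py <<'E'
import numpy as np
from workcell import env, viewer
from scipy.spatial.transform import Rotation as Ro
def ray(m,u,v,z):
    K,R,t=m["camera_matrix"],m["R"],m["t"]
    c=-R.T@t; d=R.T@np.linalg.inv(K)@[u,v,1]
    return c+d*(z-c[2])/d[2]
def crop(u,v,z): return ray(viewer.camera_model("top"),210+(u+.5)/4.7-.5,176+(v+.5)/4.7-.5,z)
E
python3 - <<'E'
from h import *
b=crop(655,294,55)
L=(crop(93,45,32)+crop(38,219,32))/2; R=(crop(740,224,32)+crop(694,407,32))/2
ax=(L-R)[:2]; yaw=np.arctan2(ax[1],ax[0]); u=ax/np.linalg.norm(ax); x=np.array([u[1],-u[0]])
print("btn",b,"len",np.linalg.norm(ax),"u",u,"yaw of +y axis",yaw)
for n,p in dict(L=L,R=R,mid=(L+R)/2,noseA=crop(430,122,42),noseB=crop(375,330,42),stopA=crop(250,68,46),stopB=crop(197,280,46),fA=crop(631,165,68),fB=crop(578,384,68),dish=crop(490,247,56),bot=crop(70,338,80),forc=crop(580,107,5)).items():
    d=p[:2]-b[:2]; print(n,p.round(1),"along",(d@u).round(1),"across",(d@x).round(1))
s=env.read_state();r=Ro.from_quat(s["eef_rot"]);print(r.as_matrix().round(3))
m=viewer.camera_model("wrist");print(m)
E
```

```text
btn [ 420.21321122 -106.53067562   55.        ] len 305.8108683350905 u [0.29837051 0.95445012] yaw of +y axis 1.2678113813906127
L [503.6 154.9  32. ] along 274.4 across 1.6
R [ 412.3 -137.    32. ] along -31.4 across 1.6
mid [458.   9.  32.] along 121.5 across 1.6
noseA [501.6 -11.2  42. ] along 115.2 across 49.2
noseB [408.6  16.   42. ] along 113.5 across -47.6
stopA [527.8  69.3  46. ] along 199.9 across 50.2
stopB [432.4  94.3  46. ] along 195.3 across -48.2
fA [475.4 -97.2  68. ] along 25.4 across 49.9
fB [381.4 -70.   68. ] along 23.3 across -47.9
dish [442.6 -35.3  56. ] along 74.6 across 0.1
bot [405.6 145.5  80. ] along 236.1 across -89.2
forc [513.6 -82.9   5. ] along 50.4 across 82.1
[[-0.929  0.371 -0.001]
 [ 0.371  0.929 -0.001]
 [ 0.    -0.001 -1.   ]]
{'camera_matrix': array([[355.8467083 ,   0.        , 280.05634081],
       [  0.        , 355.8467083 , 209.05730474],
       [  0.        ,   0.        ,   1.        ]]), 'R': array([[ 0.37102236,  0.92862088, -0.00237887],
       [ 0.88652962, -0.35344031,  0.29857192],
       [ 0.27641933, -0.1128858 , -0.95438417]]), 't': array([-599.80363611,  -37.13709775,  380.67229135])}
```

Call:
run_rows(
  motion=[0, -39, -49, 0, 0, 0, 0.14, 0, -78, -98, 0, 0, 0, 0.28, 0, -117, -148, 0, 0, 0, 0.42, 0, -156, -197, 0, 0, 0, 0.56, 0, -195, -246, 0, 0, 0, 0.7],
)

```text
time_s: 0.78
tool_pos: [311.9, 256.0, 404.5]
eef_rot: [0.516, 0.857, 0.0, 0.0]
ft_force: [1.5, 0.2, 0.2]
gripper_width: -0.002
grasp_force: 0.0
```

```bash
cat >> h.py <<'E'
def go(x,y,z,yaw):
    "shift in tool axes from present pose to TCP x y z with tool down, tool x at yaw"
    s=env.read_state(); r=Ro.from_quat(s["eef_rot"])
    T=Ro.from_matrix(np.array([[np.cos(yaw),np.sin(yaw),0],[np.sin(yaw),-np.cos(yaw),0],[0,0,-1]]))
    print("shift",r.inv().apply(np.array([x,y,z])-s["tool_pos"]).round(1),"rot",(r.inv()*T).as_rotvec().round(3),"t",s["time_s"],"F",s["ft_force"].round(1))
E
python3 -c "
from h import *
go(420,-106.5,404,1.268)"
```

```text
shift [-371.   -74.1    0.5] rot [0.   0.   0.79] t 0.775 F [1.5 0.2 0.2]
```

Call:
run_rows(
  motion=[0, -61, -12, 0, 0, 0, 0.13, 0, -122, -24, 0, 0, 0, 0.26, 0, -183, -36, 0, 0, 0, 0.39, 0, -244, -48, 0, 0, 0, 0.52, 0, -305, -60, 0, 0, 0, 0.65],
)

```text
time_s: 1.4
tool_pos: [402.8, -41.5, 404.8]
eef_rot: [0.763, 0.647, 0.0, 0.0]
ft_force: [1.1, 0.1, 1.0]
gripper_width: -0.0
grasp_force: 0.0
```

```bash
python3 -c "
from h import *
go(420,-106.5,404,1.268)"
```

```text
shift [-61.3  27.6   0.8] rot [ 0.001 -0.     0.139] t 1.4 F [1.1 0.1 1. ]
```

Call:
run_rows(
  motion=[0, -31, 14, 40, 0, 0, 0.07, 0, -61, 27, 80, 0, 0, 0.14, 0, -61, 27, 80, 0, 0, 0.14, 0, -61, 27, 80, 0, 0, 0.14],
)

```text
time_s: 1.9
tool_pos: [419.9, -103.7, 325.2]
eef_rot: [0.804, 0.594, 0.0, -0.0]
ft_force: [-0.4, 0.1, 1.1]
gripper_width: -0.002
grasp_force: 0.0
```

```bash
python3 - <<'E'
from h import *
import cv2
go(420,-106.5,324,1.268)
m=viewer.camera_model("wrist"); im=viewer.camera("wrist")[:,:,::-1]
cv2.imwrite("pics/w0.png",cv2.resize(im,(800,600),interpolation=cv2.INTER_CUBIC))
import pickle; pickle.dump(m,open("w0.pkl","wb"))
s=env.read_state(); print(s["tool_pos"])
P=s["tool_pos"]+Ro.from_quat(s["eef_rot"]).apply([0,0,173])
def pr(X):
    p=m["camera_matrix"]@(m["R"]@X+m["t"]); return (p[:2]/p[2]*800/560).round(0)
print("tip",P.round(1),pr(P),"btn",pr(np.array([420.2,-106.5,55])))
E
```

```text
shift [-2.6  1.   1.2] rot [-0.    -0.     0.004] t 1.9 F [-0.4  0.1  1.1]
[ 420.15455618 -103.44460057  325.95992362]
tip [ 420.4 -103.5  153. ] [407. 399.] btn [406. 308.]
```

View pics/w0.png

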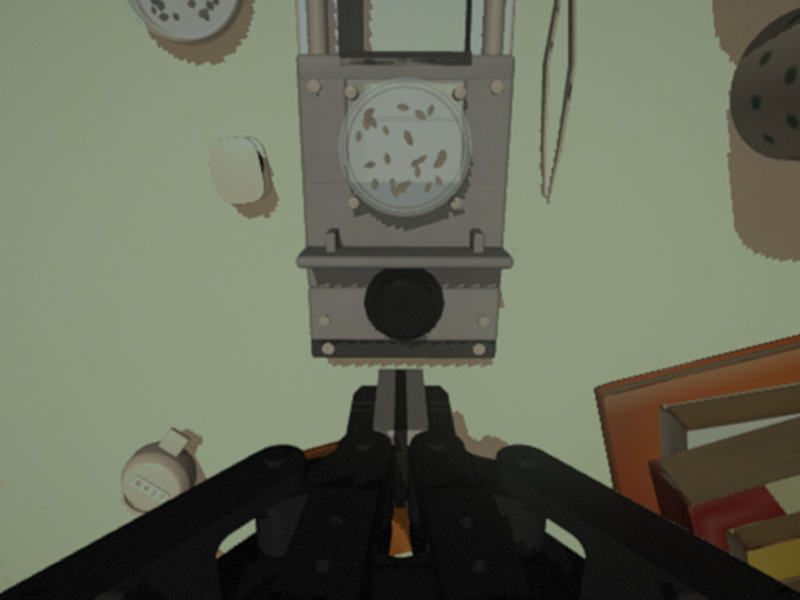

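The wrist view shows the stage square to the tool: button top at ≈(404,302), fence top at rows 250–265, fingertips at ≈(402,372) and the dish seated.

```bash
python3 - <<'E'
from h import *
import pickle
m=pickle.load(open("w0.pkl","rb"))
f=lambda u,v,z: ray(m,u*.7,v*.7,z)
u=np.array([np.cos(1.268),np.sin(1.268)]);x=np.array([u[1],-u[0]]);T=np.array([420.2,-103.5])
for n,a in dict(btnc=(404,302,55),btnfar=(404,267,55),fnear=(405,266,68),ffar=(405,250,68),nose=(406,56,42),ebrear=(404,357,31),dish=(405,148,49),tipfront=(401,371,153),tipL=(378,372,153),tipR=(425,372,153)).items():
    p=f(*a); print(n,p.round(1),"along",((p[:2]-T)@u).round(1),"across",((p[:2]-T)@x).round(1))
E
```

```text
btnc [ 420.3 -103.2   55. ] along 0.4 across 0.0
btnfar [425.5 -86.2  55. ] along 18.1 across -0.1
fnear [426.9 -82.8  68. ] along 21.8 across 0.2
ffar [429.1 -75.6  68. ] along 29.2 across 0.2
nose [454.2   4.3  42. ] along 113.1 across 0.3
ebrear [ 408.7 -141.7   31. ] along -39.9 across 0.4
dish [442.1 -33.6  49. ] along 73.3 across 0.1
tipfront [421.4 -93.8 153. ] along 9.6 across -1.7
tipL [414.6 -92.  153. ] along 9.3 across -8.7
tipR [428.3 -96.3 153. ] along 9.3 across 5.6
```

Call:
run_rows(
  motion=[0, 7, 0, 40, 0, 0, 0, 0, 7, 0, 75, 0, 0, 0, 0, 7, 0, 90, 0, 0, 0, 0, 7, 0, 90, 0, 0, 0],
)

```text
time_s: 2.45
tool_pos: [422.0, -96.7, 235.0]
eef_rot: [0.804, 0.594, -0.0, -0.0]
ft_force: [-0.4, -0.3, -0.2]
gripper_width: 0.003
grasp_force: 0.0
```

```bash
python3 -c "
from h import *
go(422.4,-96.8,222,1.268)"
```

```text
shift [ 0.   0.4 13. ] rot [-0.    -0.     0.005] t 2.45 F [-0.4 -0.3 -0.2]
```

Call:
run_rows(
  motion=[0, 0, 0, 4, 0, 0, 0, 0, 0, 0, 8, 0, 0, 0, 0, 0, 0, 10, 0, 0, 0, 0, 0, 0, 10, 0, 0, 0],
)

```text
time_s: 2.95
tool_pos: [422.7, -97.5, 225.8]
eef_rot: [0.805, 0.594, 0.001, 0.001]
ft_force: [0.7, 0.3, 5.7]
gripper_width: -0.001
grasp_force: 2.8
```

```bash
python3 -c "
from h import *
go(422.4,-96.8,222,1.268)"
```

```text
shift [ 0.6 -0.5  3.8] rot [ 0.003 -0.     0.004] t 2.95 F [0.7 0.3 5.7]
```

Call:
run_rows(
  motion=[0, 0, 0, 2, 0, 0, 0, 0, 0, 0, 4, 0, 0, 0, 0, 0, 0, 4, 0, 0, 0],
)

```text
time_s: 3.32
tool_pos: [422.7, -97.5, 221.9]
eef_rot: [0.805, 0.594, 0.001, 0.001]
ft_force: [0.2, 0.6, 6.2]
gripper_width: 0.0
grasp_force: 3.4
```

```bash
python3 -c "
from h import *
go(422.4,-96.8,222,1.268)"
```

```text
shift [ 0.6 -0.5 -0.1] rot [ 0.003 -0.     0.004] t 3.325 F [0.2 0.6 6.2]
```

Call:
run_rows(
  motion=[0, 2, 0, 0, 0, 0, 0, 0, 6, 0, 0, 0, 0, 0, 0, 12, 0, 0, 0, 0, 0, 0, 18, 0, 0, 0, 0, 0, 0, 24, 0, 0, 0, 0, 0],
)

```text
time_s: 3.95
tool_pos: [429.8, -74.6, 222.0]
eef_rot: [0.805, 0.594, 0.001, 0.001]
ft_force: [0.2, -2.8, 6.3]
gripper_width: -0.001
grasp_force: 3.3
```

Call:
run_rows(
  motion=[0, 6, 0, 0, 0, 0, 0, 0, 12, 0, 0, 0, 0, 0, 0, 18, 0, 0, 0, 0, 0, 0, 24, 0, 0, 0, 0, 0, 0, 30, 0, 0, 0, 0, 0],
)

```text
time_s: 4.58
tool_pos: [438.7, -45.9, 222.1]
eef_rot: [0.805, 0.594, 0.001, 0.001]
ft_force: [0.7, -1.2, 7.0]
gripper_width: -0.003
grasp_force: 3.3
```

```bash
python3 - <<'E'
from h import *
import cv2
go(422.4,-96.8,222,1.268)
im=viewer.camera("top")[:,:,::-1]
cv2.imwrite("pics/top2.png",cv2.resize(im[176:276,210:380],(0,0),fx=4.7,fy=4.7,interpolation=cv2.INTER_CUBIC))
E
```

```text
shift [-53.5  -0.6   0.1] rot [0.003 0.    0.004] t 4.575 F [ 0.7 -1.2  7. ]
```

View pics/top2.png

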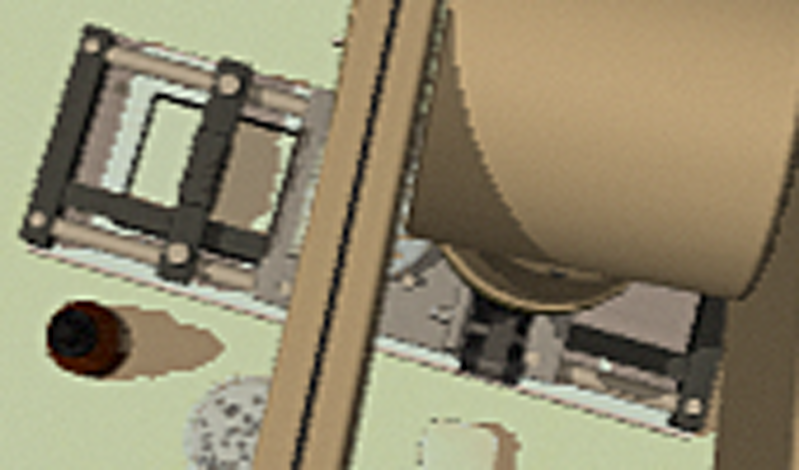

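The arm hides part of the stage, but the carriage is clearly moving. The nose edge is now near (312,92)–(258,298), about 30 mm short of the stop.

Call:
run_rows(
  motion=[0, 5, 0, 0, 0, 0, 0, 0, 10, 0, 0, 0, 0, 0, 0, 15, 0, 0, 0, 0, 0, 0, 20, 0, 0, 0, 0, 0, 0, 22, 0, 0, 0, 0, 0],
)

```text
time_s: 5.25
tool_pos: [445.3, -24.8, 222.1]
eef_rot: [0.805, 0.594, 0.001, 0.001]
ft_force: [-0.1, -0.7, 7.4]
gripper_width: 0.0
grasp_force: 3.3
```

Call:
run_rows(
  motion=[0, 2, 0, 0, 0, 0, 0, 0, 4, 0, 0, 0, 0, 0, 0, 6, 0, 0, 0, 0, 0, 0, 6, 0, 0, 0, 0, 0],
)

```text
time_s: 5.75
tool_pos: [447.0, -19.3, 222.1]
eef_rot: [0.805, 0.594, 0.001, 0.001]
ft_force: [0.2, -1.4, 5.8]
gripper_width: -0.001
grasp_force: 3.3
```

Call:
run_rows(
  motion=[0, 2, 0, 0, 0, 0, 0, 0, 4, 0, 0, 0, 0, 0, 0, 4, 0, 0, 0, 0, 0],
)

```text
time_s: 6.12
tool_pos: [447.7, -16.8, 222.0]
eef_rot: [0.805, 0.594, -0.001, 0.002]
ft_force: [-4.1, -13.0, 9.2]
gripper_width: -0.004
grasp_force: 8.4
```

Call:
run_rows(
  motion=[0, 1.5, 0, 0, 0, 0, 0, 0, 3, 0, 0, 0, 0, 0, 0, 3, 0, 0, 0, 0, 0],
)

```text
time_s: 6.5
tool_pos: [448.1, -15.8, 222.1]
eef_rot: [0.805, 0.594, -0.003, 0.003]
ft_force: [-9.6, -27.5, 13.3]
gripper_width: 0.002
grasp_force: 16.3
```

Call:
run_rows(
  motion=[0, -2, 0, 0, 0, 0, 0, 0, -4, 0, 0, 0, 0, 0, 0, -4, 0, 0, 0, 0, 0],
)

```text
time_s: 6.88
tool_pos: [447.6, -17.2, 222.0]
eef_rot: [0.805, 0.594, 0.0, 0.002]
ft_force: [-2.8, -7.5, 7.4]
gripper_width: 0.003
grasp_force: 5.3
```

Still pressing lightly against the stop at about 8 N. Now I'll lift straight up.

Call:
run_rows(
  motion=[0, 0, 0, -3, 0, 0, 0, 0, 0, 0, -6, 0, 0, 0, 0, 0, 0, -10, 0, 0, 0, 0, 0, 0, -10, 0, 0, 0],
)

```text
time_s: 7.38
tool_pos: [446.7, -16.9, 230.9]
eef_rot: [0.805, 0.594, -0.001, 0.001]
ft_force: [-3.0, -6.8, 3.0]
gripper_width: -0.0
grasp_force: 3.3
```

Call:
run_rows(
  motion=[0, -4, 0, -20, 0, 0, 0, 0, -30, 0, -60, 0, 0, 0, 0, -80, 0, -90, 0, 0, 0, 0, -80, 0, -90, 0, 0, 0],
)

```text
time_s: 7.88
tool_pos: [423.7, -95.2, 323.9]
eef_rot: [0.806, 0.592, 0.001, 0.003]
ft_force: [-0.1, 1.0, 0.7]
gripper_width: -0.0
grasp_force: 0.0
```

```bash
python3 - <<'E'
from h import *
import cv2
im=viewer.camera("wrist")[:,:,::-1]
cv2.imwrite("pics/w1.png",cv2.resize(im,(800,600),interpolation=cv2.INTER_CUBIC))
E
```

```text
(no output)
```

View pics/w1.png

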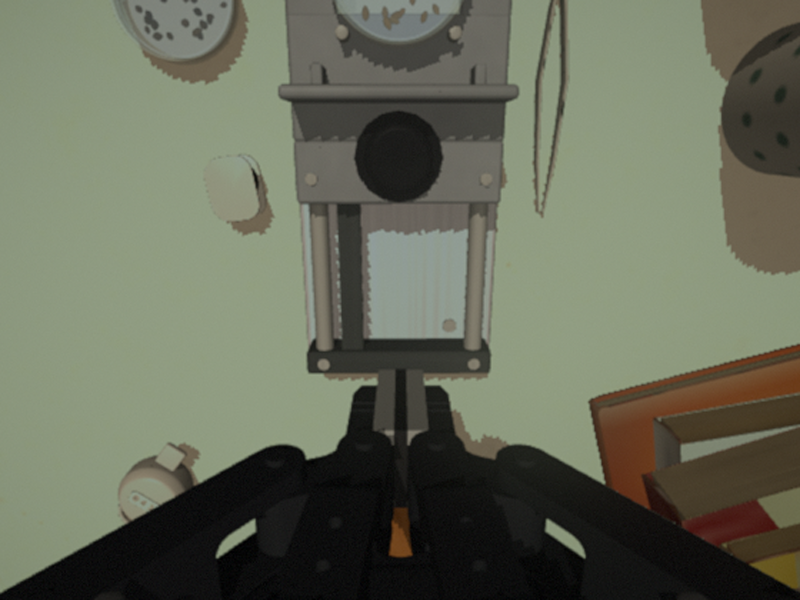

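The wrist view shows the carriage moved, the button up at (398,155) and the dish between its pins. Next I'll check the nose against the stop.

Call:
run_rows(
  motion=[0, -10, 0, -60, 0, 0, 0, 0, -20, 0, -120, 0, 0, 0, 0, -20, 0, -120, 0, 0, 0],
)

```text
time_s: 8.3
tool_pos: [418.5, -111.6, 445.3]
eef_rot: [0.804, 0.594, 0.002, 0.003]
ft_force: [1.6, 0.2, -0.3]
gripper_width: -0.003
grasp_force: 0.0
```

```bash
python3 - <<'E'
from h import *
import cv2
a=viewer.camera("top")[:,:,::-1][176:276,210:335]; b=viewer.camera("side")[:,:,::-1][150:330,240:390]
cv2.imwrite("pics/c.png",np.hstack([cv2.resize(a,(440,352),interpolation=3),cv2.resize(b,(293,352),interpolation=3)]))
E
```

```text
(no output)
```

View pics/c.png

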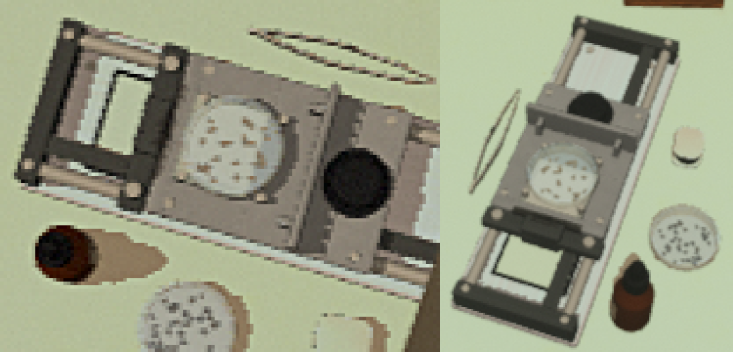

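The nose sits flush on the stop, the dish is seated and the other items haven't moved. To confirm the button is up without touching it, I'll take a wrist picture from the same pose relative to the carriage as before.

Call:
run_rows(
  motion=[0, 30, 0, 40, 0, 0, 0, 0, 60, 0, 80, 0, 0, 0, 0, 89, 0, 119, 0, 0, 0, 0, 89, 0, 119, 0, 0, 0, 0, 89, 0, 119, 0, 0, 0],
)

```text
time_s: 9.02
tool_pos: [443.2, -26.2, 320.7]
eef_rot: [0.804, 0.594, -0.001, -0.001]
ft_force: [-0.1, 0.0, -0.1]
gripper_width: 0.002
grasp_force: 0.0
```

```bash
python3 - <<'E'
from h import *
import cv2
go(444.5,-26.2,326,1.268)
m=viewer.camera_model("wrist");im=viewer.camera("wrist")[:,:,::-1]
old=cv2.imread("pics/w0.png"); new=cv2.resize(im,(800,600),interpolation=cv2.INTER_CUBIC)
cv2.imwrite("pics/w2.png",np.hstack([old[215:365,280:530],new[215:365,280:530]]).repeat(1,0))
import pickle
p=pickle.load(open("w0.pkl","rb"))
def find(t,box):  # template in old, offset in new
    x0,y0,x1,y1=box; T=old[y0:y1,x0:x1]
    S=new[y0-25:y1+25,x0-25:x1+25]; r=cv2.matchTemplate(S,T,cv2.TM_CCOEFF_NORMED)
    _,v,_,l=cv2.minMaxLoc(r); print(t,v.round(3),l[0]-25,l[1]-25)
find("fence",(292,240,520,272)); find("btn",(360,275,448,345)); find("rearscrewL",(312,308,338,335)); find("rearscrewR",(470,308,498,335)); find("dish",(345,85,468,215))
a=cv2.resize(np.hstack([old[215:365,280:530],new[215:365,280:530]]),(800,240)); cv2.imwrite("pics/w2.png",a)
E
```

```text
shift [ 0.4  1.2 -5.3] rot [-0.002  0.001  0.005] t 9.025 F [-0.1  0.  -0.1]Traceback (most recent call last):
  File "<stdin>", line 13, in <module>
  File "<stdin>", line 12, in find
AttributeError: 'float' object has no attribute 'round'
```

View pics/w2.png

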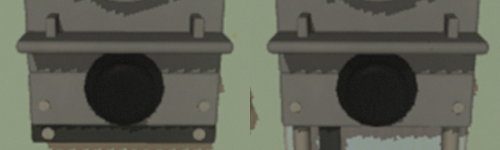

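The two views look the same. I'll correct the 5 mm height difference and measure.

Call:
run_rows(
  motion=[0, 0, 1, -5, 0, 0, 0, 0, 0, 1, -5, 0, 0, 0, 0, 0, 1, -5, 0, 0, 0],
)

```text
time_s: 9.45
tool_pos: [444.8, -27.2, 327.4]
eef_rot: [0.805, 0.594, 0.0, 0.0]
ft_force: [-0.7, -0.1, -0.1]
gripper_width: 0.006
grasp_force: 0.0
```

```bash
python3 - <<'E'
from h import *
import cv2
im=viewer.camera("wrist")[:,:,::-1]
old=cv2.imread("pics/w0.png"); new=cv2.resize(im,(800,600),interpolation=cv2.INTER_CUBIC)
def find(t,box):
    x0,y0,x1,y1=box; T=old[y0:y1,x0:x1]
    r=cv2.matchTemplate(new[y0-25:y1+25,x0-25:x1+25],T,cv2.TM_CCOEFF_NORMED)
    _,v,_,l=cv2.minMaxLoc(r); print(t,round(v,3),l[0]-25,l[1]-25)
find("fence",(292,240,520,272)); find("btn",(360,275,448,345)); find("screwL",(312,308,338,335)); find("screwR",(470,308,498,335)); find("dish",(345,85,468,215))
# projected effect of 3 and 7 mm
m=viewer.camera_model("wrist");s=env.read_state();print(s["tool_pos"])
B=s["tool_pos"]+[-.3,-1,0]
for z in(55,52,48):
    q=m["camera_matrix"]@(m["R"]@np.array([B[0],B[1],z])+m["t"]);print(z,(q/q[2]*800/560).round(1))
E
```

```text
fence 0.985 -3 -3
btn 0.899 -3 -4
screwL 0.909 -2 -4
screwR 0.866 -3 -4
dish 0.978 -3 -3
[444.70952089 -27.09893478 327.11909429]
55 [402.9 303.9   1.4]
52 [402.9 302.1   1.4]
48 [402.9 299.7   1.4]
```

Relative to the deck, the button is where it was when up. I'll raise the arm and hand in.

Call:
run_rows(
  motion=[0, -20, 0, -50, 0, 0, 0, 0, -40, 0, -90, 0, 0, 0, 0, -40, 0, -90, 0, 0, 0, 0, -40, 0, -90, 0, 0, 0],
)

```text
time_s: 10.0
tool_pos: [432.7, -65.0, 416.1]
eef_rot: [0.805, 0.594, -0.0, -0.0]
ft_force: [-0.8, -0.2, -0.6]
gripper_width: 0.003
grasp_force: 0.0
```

```bash
python3 -c "
from workcell import env, viewer
print(env.hand_in())"
```

```text
the job is handed in; nothing more can be done
None
```

I pushed the carriage fully against the end stop with the lock button held down, then let the button spring back up, moved the arm clear and handed the job in at about 10 s; in the images the button is up and the dish still in its seat, but I didn't test the lock by pushing on the carriage.

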